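# Close up the scroll saw's dust box

### The job

Close up the dust box on the bench: slide the steel shutter by its upright tab right across the round port, past its halfway click, until it clicks into its last stop, then press the hinged cover over the shutter's tab down until its catch snaps and holds it shut, and only after that press the lipped clean-out cover beside it, whose lip laps over the first, down until its catch holds it too. If a cover is in the way of the tab, swing it up first. Leave the bottle, tin, clamp and wood slice round the box where they are.

Things in the scene. Friction and masses are not known exactly. Their poses are not given: they have to be found in the camera images.
- dustbox: Grey metal box bolted to the bench, 160 x 320 x 90 mm high; origin on the bench, x away from the robot at yaw 0, z up ('box frame'; sides at x -75, 85, y -150, 170 mm). On its deck (z 90): dark round port, 45 mm across, at (-20, 125); outlet pipe 52 mm thick (collar 62) up to z 230 at (52, 125), an obstacle; two hinged covers, shutter. Position and yaw vary.
- gate (a joint): Sliding steel shutter plate 50 x 105 x 3 mm on the deck; m along the box frame's +y: 0 open, 0.035 halfway stop, 0.060 last stop with the port wholly covered (hard end 0.061). About 1 N of friction; a spring ball clicks at each stop and needs about 8 N to pass.
- gate_tab (a point): Top middle of the shutter's upright tab, by which it is pushed or pinched: 24 mm (x), 10 mm (y), standing on the plate from z 93.5 to 121.5 mm, at box-frame x = -15 mm, y = joint value; axes as the box frame. Short of the last stop it stands under the gate cover and keeps it from closing.
- gate_cover (a joint): Hinge of the plain aluminium cover over the tab, next to the port: plate 90 mm wide, 100 mm from hinge to free edge, 4 mm thick. Rad: 0 shut, grows as it opens, 1.57 upright, stop 1.75. Stiff: stays where left (0.12 N m; 0.15 kg). The spring catch at the middle of its free edge gives way at about 11 N on the edge; latched it reads about 0, resting on the catch about 0.12.
- gate_hinge (a point): Middle of the gate cover's hinge line, which runs along the box frame's y, at (60, 0, 99) mm in the box frame; fixed, axes as the box frame. The shut cover's free edge lies 100 mm towards -x of it; opening lifts it up and over to +x.
- gate_cover_edge (a point): Middle of the gate cover's free edge (a rolled bead, 8 mm thick); moves with the cover. Its x axis points from the free edge to the hinge, y along the edge, z out of the cover's outer face.
- cleanout_cover (a joint): Hinge of the other aluminium cover, farther from the port: 75 mm wide, 100 mm long, 4 mm thick; a lip on it, 58 to 88 mm from the hinge, sticks out 20 mm towards the gate cover and laps 14 mm over it. Values, stiffness, catch as the gate cover's. Starts more open than the gate cover; closing it first drags the gate cover down under its lip; opening the gate cover past it takes it along.
- cleanout_hinge (a point): Middle of the clean-out cover's hinge line, at (60, -88.5, 99) mm in the box frame, fixed to the box, axes as the box frame.
- cleanout_cover_edge (a point): Middle of the clean-out cover's free edge; moves with the cover; axes as for gate_cover_edge.
- glue_bottle: Bystander: white glue bottle, 54 mm thick, 145 mm tall, standing; origin under its centre.
- wood_slice: Bystander: round slice of wood, 70 mm across, 20 mm high, lying flat; origin under its centre.
- screw_tin: Bystander: closed steel tin, 64 mm across, 75 mm tall; origin under its centre.
- g_clamp: Bystander: small dark steel clamp lying flat, 48 x 50 x 16 mm; origin under its middle.

How it is judged:
On the way, in this order (a step that is already met when the one before it is completed fails the run):
1. the shutter has clicked into its last stop (value of joint gate above 0.057 m), for 0.2 s.
2. the gate cover is held shut by its catch (value of joint gate_cover below 0.04 rad), for 0.2 s.
3. the clean-out cover is held shut by its catch (value of joint cleanout_cover below 0.04 rad), for 0.2 s.
At the end, for the whole second after the job is handed in: The shutter reads more than 0.057 m, both covers read less than 0.04 rad, all three are at rest, and each bystander is within 25 mm of where it started (value of joint gate above 0.057 m and value of joint each of gate_cover, cleanout_cover below 0.04 rad and velocity of joint gate between -0.05 and 0.05 m/s and velocity of joint gate_cover between -0.05 and 0.05 rad/s and velocity of joint cleanout_cover between -0.05 and 0.05 rad/s and distance of each of glue_bottle, wood_slice, screw_tin, g_clamp from where it was at the start of the episode below 0.025 m); the robot touches nothing.
It fails at once if the glue bottle is moved more than 25 mm (distance of glue_bottle from where it was at the start of the episode above 0.025 m).
It fails at once if the wood slice is moved more than 25 mm (distance of wood_slice from where it was at the start of the episode above 0.025 m).
It fails at once if the screw tin is moved more than 25 mm (distance of screw_tin from where it was at the start of the episode above 0.025 m).
It fails at once if the g clamp is moved more than 25 mm (distance of g_clamp from where it was at the start of the episode above 0.025 m).
It also fails if it takes over 53 s, if anything falls off the work surface, if the arm or the gripper's body presses on something with over 40 N, if the wrist force passes 120 N, or if a joint passes its speed limit or range.

### The arm

A 6-joint arm with a two-finger parallel gripper is mounted at the origin on the work surface. World frame = base frame: x ahead of the robot, y to its left, z up, the work surface at z = 0. Lengths are in m, angles in rad, forces in N, time in s.
With the tool pointing down it reaches from about 0.375 to 0.975 m from the base axis. Payload 3.8 kg.
Tool frame: the origin (TCP) lies on the centre line of the jaws, within the pads' length; the fingertips stand 8 mm ahead of it and the grasp point (between the pads) lies 11 mm behind it; z points along the fingers, y is the direction in which the jaws open and shut (so a half turn about z gives the same grasp; the last joint's range is limited). The gripper opens to 85 mm and grips with 20 to 120 N. Pads are 22 mm wide; open, the fingers measure 114 mm over their backs; the gripper's body (76 mm by 85 mm) begins 54 mm behind the grasp point. The pads swing forward as they close: fully open they stand 13 mm farther back than shut.
Start: joints at [1.095, 0.264, 1.604, -0, 1.274, -0.037], TCP at [0.287, 0.611, 0.239] pointing down, gripper open.
Joint ranges: [-2.63, 2.63], [-0.94, 2.18], [0.31, 2.57], [-1.31, 4.45], [0, 2.66], [-2.55, 2.55]. Speed limits (rad/s): [2.57, 2.57, 3.14, 3.14, 3.14, 3.14].

### API

Orientations are given as a rotation vector (axis times angle).
In Python, from workcell import * gives the robot as it stands.
- The arm moves only by the tool play_rows, never from a script. Its arguments are lists of equal length, an entry for each row: "slide": the shift along the tool's x, y, z in cm, a list of three; "delta_rot": the turn, a rotation vector about the tool's x, y, z in rad, a list of three. In form: {"slide": [[x, y, z], ...], "delta_rot": [[wx, wy, wz], ...]}. A call has 1 to 12 rows; each row is the pose to reach, as a shift and turn from the pose measured when the call began, along the tool's axes at that moment; what a row does not reach only later rows make up. A row lasts 1/12 s, in which the tool goes at most 41.7 mm and 7.16 degrees, less where a joint would pass 70% of its speed; a pose out of reach is approached as far as the arm can. A call with a gripper value outside its range is refused whole. "hand" is the opening, from 0 (shut) to 1 (fully open), set as the call begins (left out, the last holds). The fingers move at their own pace and stop on an object; "force" is the grip in N (left out, the last holds). Time passes only in rows, so rows that repeat a pose let the fingers close. It gives the time, the measured TCP pose, the force and the opening at its end, in the units of the state.
- read_state(): the state, without advancing time (a new reading comes with each control period).
- read_camera(name): name is "scene" or "top"; returns a dict with "image" (384x512x3 uint8, red, green, blue), "depth" (384x512 float32, m along the optical axis (not along the pixel's ray), 0 where there is no reading), "fovy" (degrees; the focal length in pixels is half the picture's height over the tangent of half this angle, whatever the lens; pixels are square), "cx", "cy" (the principal point, pixels), "k1" (the pictures are not rectified: a ray, as slopes to the right and down, at radius r is drawn at 1 + k1 r^2 times it, then the intrinsics apply), "world_from_camera" (4x4, takes a point from camera to world coordinates). Camera axes: x right, y up, looking along -z (the intrinsics and any distortion apply to the point x, -y, -z); pixel columns grow to the right and rows downward; lengths in m; the calibration is good to about 2 mm. A picture is of the moment at which its call begins.
- finish_job(): hands the job in, once; it reports no verdict.
Trained networks look in a picture, given as the dict that the camera call returned (one of the last four; its "shot" number tells which), for a name from the list of things; names that differ only in an ending like _2 or _b are one class to them, and where a whole thing is asked for, a point or a joint stands for the part that bears it (a point fixed in the world has none). Each returns a list of dicts, best first, with "conf" (0 to 1); they miss things now and then, are a little off and sometimes report something else, mostly with a low value. They report only what shows in the picture. A call takes as long as a camera call.
- spot_in(target, picture): "bbox" ([centre column, centre row, width, height] in pixels, round what is visible of it).
- landmark_of(target, picture): "at" ([column, row] in pixels: a listed point, or the origin of a listed thing).
The state is a dict: "time": time; "q": joint angles; "joint_vel": joint speeds; "joint_torque": joint torques, N m; "tool_pos": TCP position; "tcp_rot": TCP orientation; "wrist_force": force on the tool from outside, world axes, zero at the start; "torque": the same for the moment, N m; "width": opening from 0.0 (shut) to 1.0 (fully open).
Only numpy, scipy, OpenCV 4.12 (cv2) and the standard library are available. Lean on these libraries where they do the work, as an engineer would, in place of code of your own. Each camera call takes 0.05 s, during which the arm holds its last target.

## Working session

There is one attempt and no reset: what is moved stays moved. The work goes in short steps, Python scripts to look and compute and a tool call to move; the robot and the scene stay as the last step left them, time stands still between calls to the robot, and variables do not carry over. Pictures are saved under pics/ and viewed, and the job is handed in when it is done.

Besides the shell and the picture viewer there is one more tool, called after "Emit:" as name(argument=value, ...), one argument or row to a line, values as JSON. play_rows: Moves the arm, as the interface text tells. Its arguments: {"type":"object","properties":{"slide":{"type":"array"},"delta_rot":{"type":"array"},"hand":{"type":"number"},"force":{"type":"number"}},"required":["slide","delta_rot"]}

```bash
mkdir -p pics; ls
cat > h.py <<'E'
from workcell import *
import numpy as np, cv2
from scipy.spatial.transform import Rotation as R
def intr(p):
    H,W=p['image'].shape[:2]; f=H/2/np.tan(np.radians(p['fovy'])/2)
    return np.array([[f,0,p['cx']],[0,f,p['cy']],[0,0,1.]]),np.array([p['k1'],0,0,0,0.])
def rays(p,uv):
    K,d=intr(p); n=cv2.undistortPoints(np.array(uv,float).reshape(-1,1,2),K,d).reshape(-1,2)
    return np.c_[n[:,0],-n[:,1],-np.ones(len(n))]
def unproj(p,uv,depth=None):
    uv=np.array(uv,float).reshape(-1,2); r=rays(p,uv)
    if depth is None: depth=np.array([p['depth'][int(round(v)),int(round(u))] for u,v in uv])
    c=r*np.reshape(depth,(-1,1)); T=p['world_from_camera']; T=np.array(T)
    return c@T[:3,:3].T+T[:3,3]
def onz(p,uv,z):
    r=rays(p,uv);T=np.array(p['world_from_camera']);d=r@T[:3,:3].T;o=T[:3,3]
    return o+d*((z-o[2])/d[:,2])[:,None]
def proj(p,X):
    K,d=intr(p);T=np.linalg.inv(np.array(p['world_from_camera']));c=np.atleast_2d(X)@T[:3,:3].T+T[:3,3]
    c=c*[1,-1,-1]
    return cv2.projectPoints(c,np.zeros(3),np.zeros(3),K,d)[0].reshape(-1,2)
def save(p,name): cv2.imwrite('pics/'+name,p['image'][:,:,::-1])
def cloud(p):
    H,W=p['depth'].shape; v,u=np.mgrid[:H,:W]
    return unproj(p,np.c_[u.ravel(),v.ravel()],p['depth'].ravel()).reshape(H,W,3)
E
python3 - <<'E'
from h import *
for n in('scene','top'):
    p=read_camera(n); save(p,n+'0.png'); print(n,p['fovy'],p['cx'],p['cy'],p['k1'],np.round(p['world_from_camera'],3).tolist())
    np.save(n+'0.npy',p,allow_pickle=True)
    for t in['gate_tab','gate_hinge','gate_cover_edge','cleanout_hinge','cleanout_cover_edge','dustbox','glue_bottle','wood_slice','screw_tin','g_clamp']:
        for q in landmark_of(t,p)[:1]: print(t,q,np.round(unproj(p,q['at']),3))
print(read_state())
E
```

```text
pics
scene 54.1522231633086 249.1507109326078 187.34960149114468 -0.01886996490679558 [[0.868, -0.367, 0.336, 0.837], [0.497, 0.65, -0.575, -0.474], [-0.007, 0.666, 0.746, 0.75], [0.0, 0.0, 0.0, 1.0]]
gate_hinge {'at': [249.7, 200.8], 'conf': 0.55} [[0.561 0.    0.089]]
gate_cover_edge {'at': [221.0, 162.6], 'conf': 0.71} [[ 0.381  0.148 -0.002]]
cleanout_hinge {'at': [223.4, 225.1], 'conf': 0.63} [[ 0.546 -0.088  0.09 ]]
cleanout_cover_edge {'at': [206.6, 184.3], 'conf': 0.8} [[ 0.446 -0.005  0.088]]
dustbox {'at': [233.5, 213.2], 'conf': 0.64} [[ 0.547 -0.049  0.089]]
glue_bottle {'at': [274.1, 154.8], 'conf': 0.65} [[0.571 0.095 0.16 ]]
wood_slice {'at': [299.7, 175.4], 'conf': 0.83} [[0.62  0.149 0.067]]
screw_tin {'at': [152.7, 249.2], 'conf': 0.65} [[ 0.423 -0.192  0.04 ]]
g_clamp {'at': [185.4, 285.5], 'conf': 0.58} [[ 0.521 -0.213  0.   ]]
top 57.31097045551402 252.28474675690154 191.64725317339705 -0.0522988077571778 [[-0.012, 0.987, -0.159, 0.423], [-1.0, -0.012, -0.002, 0.034], [-0.004, 0.159, 0.987, 0.807], [0.0, 0.0, 0.0, 1.0]]
gate_tab {'at': [261.8, 211.2], 'conf': 0.5
[... 586 characters left out ...]
[ 0.397 -0.15   0.074]]
{'time': 1.1, 'q': array([ 1.09510671e+00,  2.63897448e-01,  1.60398576e+00,  1.62230785e-05,
        1.27370692e+00, -3.69350509e-02]), 'joint_vel': array([ 2.81900786e-04, -5.28541892e-05,  2.04255024e-04,  8.28824001e-04,
        7.16635607e-04,  4.61447662e-04]), 'joint_torque': array([-1.37791078e-03, -5.15098929e+01, -3.67727566e+01, -3.18950624e-04,
        1.50880805e-03,  2.67289977e-06]), 'tool_pos': array([0.28676662, 0.61105635, 0.23928915]), 'tcp_rot': array([-6.83683430e-01, -3.06628295e+00, -1.00142179e-05]), 'wrist_force': array([ 0.22375539, -0.2791161 , -0.06240988]), 'torque': array([0.01180502, 0.00677723, 0.01107965]), 'width': 0.9983111515424625}
```

Run:
```python
from h import *
for n in('scene','top'):
    p=np.load(n+'0.npy',allow_pickle=True).item()
    im=p['image'][60:330,80:430] if n=='scene' else p['image'][80:330,100:420]
    cv2.imwrite(f'pics/{n}0z.png',cv2.resize(im[:,:,::-1],None,fx=2.2,fy=2.2,interpolation=cv2.INTER_CUBIC))
```

```text
(no output)
```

View pics/scene0z.png

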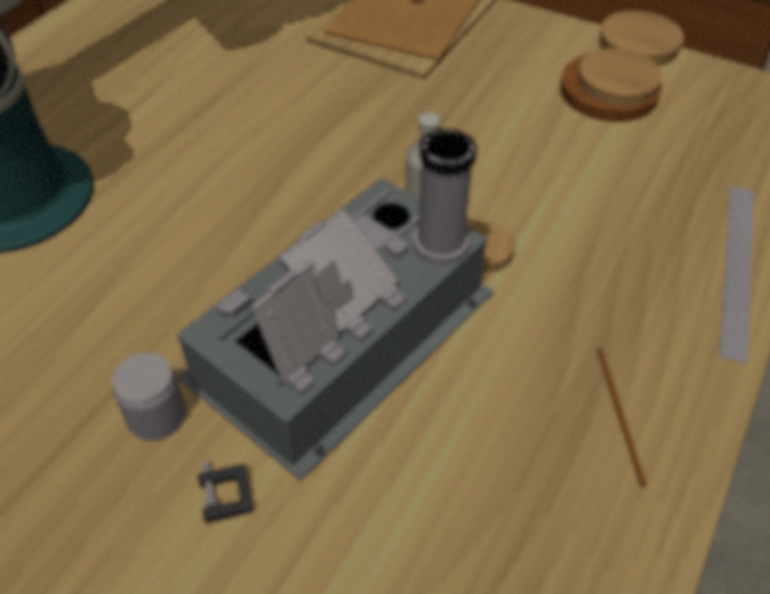

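View pics/top0z.png

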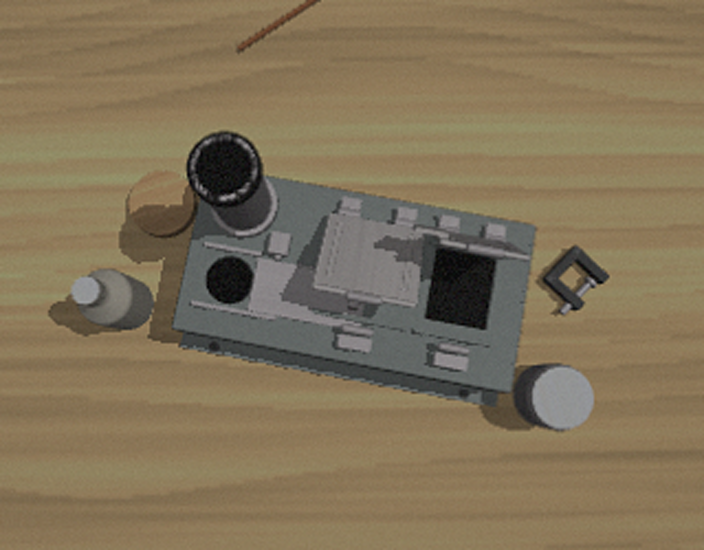

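```bash
cat >> h.py <<'E'
def toworld(B,P):  # B=(x,y,yaw)
    c,s=np.cos(B[2]),np.sin(B[2]); P=np.atleast_2d(P)
    return np.c_[B[0]+c*P[:,0]-s*P[:,1],B[1]+s*P[:,0]+c*P[:,1],P[:,2]]
def tobox(B,P):
    c,s=np.cos(B[2]),np.sin(B[2]); P=np.atleast_2d(P); d=P-[B[0],B[1],0]
    return np.c_[c*d[:,0]+s*d[:,1],-s*d[:,0]+c*d[:,1],d[:,2]]
E
python3 - <<'E'
from h import *
for n in('scene','top'):
    p=np.load(n+'0.npy',allow_pickle=True).item(); C=cloud(p).reshape(-1,3)
    ok=(p['depth'].ravel()>0)&(C[:,0]>.3)&(C[:,0]<.75)&(C[:,1]<.3)&(C[:,1]>-.3)
    C=C[ok]
    tab=C[abs(C[:,2])<.02]; print('table z',np.median(tab[:,2]))
    D=C[(C[:,2]>.082)&(C[:,2]<.1)]; print(len(D),np.median(D[:,2]))
    # fit rect robustly: minimize over yaw of percentiles extents
    best=None
    for yaw in np.radians(np.arange(-25,5,.25)):
        c,s=np.cos(yaw),np.sin(yaw); X=c*D[:,0]+s*D[:,1];Y=-s*D[:,0]+c*D[:,1]
        # restrict to bottle-free
        x0,x1=np.percentile(X,[1,99]);y0,y1=np.percentile(Y,[1,99])
        a=(x1-x0)*(y1-y0)
        if best is None or a<best[0]: best=(a,yaw,x0,x1,y0,y1)
    print(best, best[3]-best[2],best[5]-best[4])
    _,yaw,x0,x1,y0,y1=best
    cx=(x0+x1)/2-.005; cy=(y0+y1)/2-.01
    print('origin',np.cos(yaw)*cx-np.sin(yaw)*cy,np.sin(yaw)*cx+np.cos(yaw)*cy,np.degrees(yaw))
E
```

```text
table z -0.0010315851993555891
3976 0.08901496371292872
(np.float64(0.05736922906989394), np.float64(-0.2007128639793479), np.float64(0.4195300082777016), np.float64(0.5776692956121904), np.float64(-0.0431466094452204), np.float64(0.3196299657934756)) 0.1581392873344888 0.362776575238696
origin 0.5092577716168663 0.027259245567550106 -11.5
table z 0.00034690543231685744
8724 0.09068704166140407
(np.float64(0.058822675652580446), np.float64(-0.2007128639793479), np.float64(0.41590656451840613), np.float64(0.5738114162762676), np.float64(-0.03723310633738), np.float64(0.33528664209176784)) 0.1579048517578615 0.3725197484291478
origin 0.5077424060113435 0.038573589375237194 -11.5
```

Run:
```python
from h import *
from scipy.optimize import minimize
DS=[]
for n in('scene','top'):
    p=np.load(n+'0.npy',allow_pickle=True).item(); C=cloud(p).reshape(-1,3)
    C=C[(p['depth'].ravel()>0)&(C[:,0]>.3)&(C[:,0]<.75)&(C[:,1]<.3)&(C[:,1]>-.3)]
    D=C[(C[:,2]>.084)&(C[:,2]<.096)]
    for yd in(-11,-11.5,-12):
        yaw=np.radians(yd);c,s=np.cos(yaw),np.sin(yaw); X=c*D[:,0]+s*D[:,1];Y=-s*D[:,0]+c*D[:,1]
        h,e=np.histogram(Y,np.arange(-.06,.35,.002)); k=np.where(h>12)[0]
        h2,e2=np.histogram(X,np.arange(.38,.62,.001)); k2=np.where(h2>12)[0]
        print(n,yd,e[k[0]],e[k[-1]+1],'x',e2[k2[0]],e2[k2[-1]+1],h[k[0]-2:k[0]+4],h[k[-1]-3:k[-1]+3],h2[k2[0]-2:k2[0]+4],h2[k2[-1]-3:k2[-1]+3])
```

```text
scene -11 -0.04999999999999999 0.2700000000000003 x 0.41900000000000004 0.5800000000000002 [ 0  0 13 79 65 60] [15 19 19 17  9  2] [ 1 10 15 26 27 20] [59 74 48 18  2  0]
scene -11.5 -0.043999999999999984 0.32000000000000034 x 0.41800000000000004 0.5780000000000002 [ 0  1 73 71 60 56] [ 0  0  2 13 10  4] [ 2  4 21 22 25 26] [52 66 79 63  9  0]
scene -12 -0.03999999999999998 0.2800000000000003 x 0.41700000000000004 0.5780000000000002 [ 0  1 61 73 55 55] [18 15 20 13  3  0] [ 4  2 22 21 23 29] [74 65 48 30  3  0]
top -11 -0.043999999999999984 0.32200000000000034 x 0.41600000000000004 0.5770000000000002 [ 0  8 62 75 69 72] [ 0 13 19 16 12  4] [ 4 11 32 76 78 81] [58 54 42 23  2  0]
top -11.5 -0.03999999999999998 0.32600000000000035 x 0.41500000000000004 0.5760000000000002 [ 0  6 57 69 72 72] [ 2 12 20 16 10  5] [ 4  2 34 82 81 77] [56 54 49 24  6  0]
top -12 -0.035999999999999976 0.33000000000000035 x 0.41300000000000003 0.5760000000000002 [ 0  7 40 74 71 76] [ 2 13 22 13 10  7] [ 2  4 17 37 66 76] [58 43 29 13  5  0]
```

```bash
cat >> h.py <<'E'
B=(0.5035,0.0077,np.radians(-11.5))
E
python3 - <<'E'
from h import *
for n in('scene','top'):
    p=np.load(n+'0.npy',allow_pickle=True).item(); C=cloud(p).reshape(-1,3); C=C[p['depth'].ravel()>0]
    P=tobox(B,C)
    for nm,y0,y1 in(('gate',-.04,.04),('clean',-.12,-.055)):
        m=(P[:,1]>y0)&(P[:,1]<y1)&(P[:,2]>.108)&(P[:,2]<.25)&(P[:,0]>-.08)&(P[:,0]<.09); Q=P[m]
        # profile r,angle about hinge
        r=np.hypot(Q[:,0]-.06,Q[:,2]-.099); a=np.arctan2(Q[:,2]-.099,.06-Q[:,0])
        k=r>.05
        print(n,nm,len(Q),'angle pct',np.round(np.percentile(a[k],[10,25,50,75,90]),3),'r',np.round(np.percentile(r,[95,99]),3),'z',np.round(np.percentile(Q[:,2],99),3),'y',np.round(np.percentile(Q[:,1],[2,98]),3))
    # gate tab
    m=(abs(P[:,0]+.015)<.02)&(abs(P[:,1])<.08)&(P[:,2]>.098)&(P[:,2]<.135)
    for pr in np.round(P[m][:: max(1,m.sum()//25)],3): print(pr)
    print('bystanders')
    for nm,z in(('x',0),):
        m=(P[:,2]>.012)&(C[:,0]>.3)&(C[:,0]<.72)&(abs(C[:,1])<.32)&((P[:,1]>.18)|(P[:,1]<-.16))
        im=np.zeros((200,200),np.uint8); 
    S=p['image']
E
```

```text
scene gate 1049 angle pct [0.632 0.644 0.657 0.67  0.689] r [0.097 0.101] z 0.179 y [-0.039  0.039]
scene clean 1033 angle pct [1.292 1.3   1.309 1.321 1.336] r [0.1   0.103] z 0.198 y [-0.119 -0.056]
bystanders
top gate 1484 angle pct [0.64  0.651 0.661 0.671 0.681] r [0.104 0.107] z 0.167 y [-0.039  0.038]
top clean 291 angle pct [0.1   1.258 1.287 1.303 1.311] r [0.107 0.109] z 0.2 y [-0.118 -0.057]
[-0.022  0.013  0.12 ]
[-0.024  0.013  0.121]
[-0.024  0.011  0.121]
[-0.023  0.009  0.121]
[-0.023  0.007  0.122]
[-0.023  0.005  0.12 ]
[-0.026  0.012  0.121]
[-0.026  0.01   0.124]
[-0.025  0.009  0.122]
[-0.025  0.007  0.121]
[-0.025  0.005  0.123]
[-0.028  0.012  0.118]
[-0.028  0.01   0.121]
[-0.027  0.008  0.121]
[-0.027  0.006  0.123]
[-0.027  0.004  0.121]
[-0.028  0.01   0.105]
[-0.028  0.008  0.107]
[-0.028  0.006  0.111]
[-0.027  0.004  0.108]
[-0.034  0.029  0.1  ]
[-0.035 -0.008  0.098]
bystanders
```

```bash
cat >> h.py <<'E'
def tgt(P,t,extra=None):
    Rb=R.from_euler('z',B[2]).as_matrix()
    M=np.array([[-np.cos(t),0,np.sin(t)],[0,1,0],[-np.sin(t),0,-np.cos(t)]])
    return toworld(B,P)[0],R.from_matrix(Rb@M)
def plan(P,t):
    s=read_state(); x,Rt=tgt(P,t); R0=R.from_rotvec(s['tcp_rot'])
    print('slide cm',np.round(R0.inv().apply(x-s['tool_pos'])*100,2),'rot',np.round((R0.inv()*Rt).as_rotvec(),3),'world',np.round(x,3))
def st():
    s=read_state(); R0=R.from_rotvec(s['tcp_rot']); z=R0.apply([0,0,1]); 
    Rb=R.from_euler('z',B[2])
    print('t %.2f'%s['time'],'box',np.round(tobox(B,s['tool_pos'])[0]*1000,1),'zaxis box',np.round(Rb.inv().apply(z),3),'y',np.round(Rb.inv().apply(R0.apply([0,1,0])),3),'F box',np.round(Rb.inv().apply(s['wrist_force']),1),'w',round(s['width'],3),'q',np.round(s['q'],2))
E
python3 - <<'E'
from h import *
p=np.load('top0.npy',allow_pickle=True).item(); C=cloud(p).reshape(-1,3); C=C[p['depth'].ravel()>0]
P=tobox(B,C)
m=(P[:,0]>-.07)&(P[:,0]<-.035)&(P[:,1]>-.14)&(P[:,1]<.06)&(P[:,2]>.1)&(P[:,2]<.15)
Q=P[m]
for y in np.arange(-.14,.06,.01):
    k=(Q[:,1]>=y)&(Q[:,1]<y+.01)
    if k.sum()>2: print(round(y,3),k.sum(),'x',np.round([Q[k,0].min(),Q[k,0].max()],3),'zmax',Q[k,2].max().round(3))
st(); plan([-.075,.008,.24],.785)
E
```

```text
-0.11 14 x [-0.063 -0.043] zmax 0.11
-0.1 50 x [-0.063 -0.042] zmax 0.111
-0.09 52 x [-0.063 -0.042] zmax 0.113
-0.08 37 x [-0.064 -0.042] zmax 0.11
-0.02 21 x [-0.063 -0.043] zmax 0.112
-0.01 52 x [-0.063 -0.042] zmax 0.112
0.0 49 x [-0.063 -0.042] zmax 0.112
0.01 25 x [-0.064 -0.043] zmax 0.112
t 1.10 box [-332.7  548.   239.3] zaxis box [-0.  0. -1.] y [0.236 0.972 0.   ] F box [ 0.3 -0.2 -0.1] w 0.998 q [ 1.1   0.26  1.6   0.    1.27 -0.04]
slide cm [-37.77 -46.4   -0.07] rot [-0.093 -0.781 -0.226] world [0.432 0.03  0.24 ]
```

Emit:
play_rows(
  slide=[
    [-37.8,-46.4,0],
    [-37.8,-46.4,0],
    [-37.8,-46.4,0],
    [-37.8,-46.4,0],
    [-37.8,-46.4,0],
    [-37.8,-46.4,0],
    [-37.8,-46.4,0],
    [-37.8,-46.4,0],
    [-37.8,-46.4,0],
    [-37.8,-46.4,0],
    [-37.8,-46.4,0],
    [-37.8,-46.4,0],
  ],
  delta_rot=[
    [-0.09,-0.78,-0.23],
    [-0.09,-0.78,-0.23],
    [-0.09,-0.78,-0.23],
    [-0.09,-0.78,-0.23],
    [-0.09,-0.78,-0.23],
    [-0.09,-0.78,-0.23],
    [-0.09,-0.78,-0.23],
    [-0.09,-0.78,-0.23],
    [-0.09,-0.78,-0.23],
    [-0.09,-0.78,-0.23],
    [-0.09,-0.78,-0.23],
    [-0.09,-0.78,-0.23],
  ],
  hand=0.5,
  force=40,
)

```text
time: 2.1
tool_pos: [0.4076, 0.1251, 0.2395]
tcp_rot: [0.228, 2.348, -0.1]
wrist_force: [0.8, -0.7, 0.4]
width: 0.5
```

```bash
python3 -c "
from h import *
st(); plan([-.086,.008,.185],.785)"
```

```text
t 2.10 box [-117.4   95.9  239.5] zaxis box [ 0.707  0.001 -0.708] y [-0.005  1.    -0.004] F box [ 0.9 -0.5  0.4] w 0.5 q [ 0.68 -0.6   2.52 -0.82  0.85 -0.25]
slide cm [ 1.69 -8.78  6.06] rot [ 0.001 -0.     0.007] world [0.421 0.033 0.185]
```

Emit:
play_rows(
  slide=[
    [1.7,-8.8,6],
    [1.7,-8.8,6],
    [1.7,-8.8,6],
    [1.7,-8.8,6],
    [1.7,-8.8,6],
  ],
  delta_rot=[
    [0,0,0],
    [0,0,0],
    [0,0,0],
    [0,0,0],
    [0,0,0],
  ],
)

```text
time: 2.52
tool_pos: [0.4425, 0.0397, 0.2062]
tcp_rot: [0.245, 2.374, -0.115]
wrist_force: [-0.0, 0.2, -0.9]
width: 0.505
```

```bash
python3 -c "
from h import *
st(); plan([-.035,.008,.134],.785); plan([-.015,.008,.114],.785)"
```

```text
t 2.52 box [-66.2  19.2 206.2] zaxis box [ 0.688 -0.016 -0.726] y [ 0.01   1.    -0.013] F box [-0.1  0.2 -0.9] w 0.505 q [ 0.3  -0.6   2.57 -0.66  0.59 -0.62]
slide cm [ 2.7 -1.   7.4] rot [-0.016 -0.027  0.002] world [0.471 0.023 0.134]
slide cm [ 2.62 -0.95 10.23] rot [-0.016 -0.027  0.002] world [0.49  0.019 0.114]
```

```bash
cat > fk.py <<'E'
import numpy as np
from scipy.spatial.transform import Rotation as R
from scipy.optimize import least_squares
D=[]
def E(s,a): return R.from_euler(s,a)
def rot(q): return E('z',q[0])*E('y',q[1]+q[2])*E('z',q[3])*E('y',q[4])*E('z',q[5])
def pos(q,k):
    h,a1,L1,e,L2,d=k
    return np.array([0,0,h])+E('z',q[0]).apply(np.array([a1,0,0])+E('y',q[1]).apply([0,0,L1])+E('y',q[1]+q[2]).apply([e,0,L2]))+rot(q).apply([0,0,d])
E
python3 - <<'E'
from fk import *; from h import *
s=read_state(); print(s['q'],s['tool_pos'])
q0=np.array([ 1.0951,.2639,1.6040,0,1.2737,-.0369]);x0=np.array([.28677,.61106,.23929])
q1=np.array([.68,-.6,2.52,-.82,.85,-.25]);x1=np.array([.4076,.1251,.2395])
for q,r in((q0,[-.6837,-3.0663,0]),(q1,[.228,2.348,-.1]),(s['q'],s['tcp_rot'])):
    print((rot(q).inv()*R.from_rotvec(r)).as_rotvec().round(3))
f=lambda k: np.r_[pos(q0,k)-x0,(pos(q1,k)-x1)*.3,pos(s['q'],k)-s['tool_pos'],(np.array(k)-[.4,0,.4,0,.4,.25])*1e-4]
r=least_squares(f,[.4,0,.4,0,.4,.25]);print(r.x.round(3),r.fun[:9].round(4))
E
```

```text
[ 0.29613048 -0.59972486  2.57025387 -0.66408176  0.58752299 -0.61784538] [0.44245579 0.03969201 0.20618847]
[-0.    -0.     1.571]
[-0.006 -0.006  1.57 ]
[ 0.    -0.     1.571]
[ 0.086  0.153  0.48  -0.08   0.39   0.272] [ 0.0221 -0.0115  0.0004 -0.0016  0.0025 -0.0024  0.0004 -0.0016  0.0004]
```

```bash
cat > fk.py <<'E'
import numpy as np
from scipy.spatial.transform import Rotation as R
from scipy.optimize import least_squares
def E(s,a): return R.from_euler(s,a)
def rot(q): return E('z',q[0])*E('y',q[1]+q[2])*E('z',q[3])*E('y',q[4])*E('z',q[5])
def pos(q,k):
    h,a1,L1,e,L2,d,b=k
    return np.array([0,0,h])+E('z',q[0]).apply(np.array([a1,b,0])+E('y',q[1]).apply([0,0,L1])+E('y',q[1]+q[2]).apply([e,0,L2]))+rot(q).apply([0,0,d])
K0=[.4,0,.4,0,.4,.25,0]
def fit(data):
    f=lambda k: np.r_[np.concatenate([(pos(q,k)-x)*w for q,x,w in data]),(np.array(k)-K0)*1e-4]
    return least_squares(f,K0)
LIM=np.array([[-2.63,2.63],[-.94,2.18],[.31,2.57],[-1.31,4.45],[0,2.66],[-2.55,2.55]])
def ik(x,Rt,k,q0):
    f=lambda q: np.r_[(pos(q,k)-x)*10,((rot(q)*R.from_euler('z',np.pi/2)).inv()*Rt).as_rotvec()]
    r=least_squares(f,np.clip(q0,LIM[:,0]+.01,LIM[:,1]-.01),bounds=(LIM[:,0],LIM[:,1]))
    return r.x,np.linalg.norm(r.fun)
E
python3 - <<'E'
from fk import *; from h import *
s=read_state()
q0=np.array([ 1.0951,.2639,1.6040,0,1.2737,-.0369]);x0=np.array([.28677,.61106,.23929])
q1=np.array([.68,-.6,2.52,-.82,.85,-.25]);x1=np.array([.4076,.1251,.2395])
r=fit([(q0,x0,1),(q1,x1,.3),(s['q'],s['tool_pos'],1)]);k=r.x
print(k.round(3),r.fun[:9].round(4)); np.save('k.npy',k)
for tilt in(0,.2,.35,.5,.65,.785):
  for P in([-.015,.008,.114],[-.015,.06,.114],[-.04,.008,.17]):
    x,Rt=tgt(P,tilt); q,e=ik(x,Rt,k,[.2,-.3,2.2,-.3,.9,-.9]); print(tilt,P,q.round(2),round(e,4))
E
```

```text
[ 0.294 -0.005  0.506  0.036  0.583  0.339  0.025] [ 0.0001 -0.0001  0.      0.0004 -0.0005 -0.0001 -0.0001  0.0003  0.    ]
0 [-0.015, 0.008, 0.114] [-0.01  0.05  2.1   0.    1.   -1.38] 0.0
0 [-0.015, 0.06, 0.114] [ 0.09  0.08  2.07  0.    1.   -1.28] 0.0
0 [-0.04, 0.008, 0.17] [-0.   -0.07  2.1  -0.    1.11 -1.37] 0.0
0.2 [-0.015, 0.008, 0.114] [ 0.02 -0.07  2.23 -0.06  0.79 -1.31] 0.0
0.2 [-0.015, 0.06, 0.114] [ 0.13 -0.04  2.2  -0.09  0.79 -1.18] 0.0
0.2 [-0.04, 0.008, 0.17] [ 0.03 -0.2   2.23 -0.06  0.92 -1.31] 0.0
0.35 [-0.015, 0.008, 0.114] [ 0.04 -0.15  2.33 -0.14  0.63 -1.22] 0.0
0.35 [-0.015, 0.06, 0.114] [ 0.17 -0.11  2.29 -0.21  0.64 -1.05] 0.0
0.35 [-0.04, 0.008, 0.17] [ 0.06 -0.3   2.33 -0.13  0.78 -1.23] 0.0
0.5 [-0.015, 0.008, 0.114] [ 0.08 -0.21  2.42 -0.3   0.46 -1.05] 0.0
0.5 [-0.015, 0.06, 0.114] [ 0.22 -0.16  2.38 -0.43  0.49 -0.82] 0.0
0.5 [-0.04, 0.008, 0.17] [ 0.1  -0.38  2.42 -0.24  0.63 -1.11] 0.0
0.65 [-0.015, 0.008, 0.114] [ 0.12 -0.25  2.52 -0.66  0.31 -0.68] 0.0
0.65 [-0.015, 0.06, 0.114] [ 0.27 -0.19  2.47 -0.83  0.38 -0.39] 0.0
0.65 [-0.04, 0.008, 0.17] [ 0.15 -0.44  2.52 -0.45  0.49 -0.89] 0.0
0.785 [-0.015, 0.008, 0.114] [ 0.17 -0.25  2.57 -1.21  0.28 -0.1 ] 0.0342
0.785 [-0.015, 0.06, 0.114] [ 0.32 -0.19  2.53 -1.31  0.37  0.12] 0.0171
0.785 [-0.04, 0.008, 0.17] [ 0.2  -0.46  2.57 -0.74  0.44 -0.57] 0.0405
```

Run:
```python
from fk import *; from h import *
k=np.load('k.npy')
for P in([-.065,.008,.178],[-.02,.008,.112],[-.02,.061,.112]):
    x,Rt=tgt(P,.6); q,e=ik(x,Rt,k,[.2,-.3,2.2,-.3,.9,-.9]); print(P,q.round(2),round(e,4)); plan(P,.6)
```

```text
[-0.065, 0.008, 0.178] [ 0.16 -0.51  2.52 -0.36  0.6  -0.96] 0.0
slide cm [ 1.85 -1.08  2.15] rot [-0.016  0.158  0.   ] world [0.441 0.028 0.178]
[-0.02, 0.008, 0.112] [ 0.11 -0.25  2.5  -0.51  0.36 -0.83] 0.0
slide cm [ 3.12 -0.95 10.03] rot [-0.016  0.158  0.   ] world [0.485 0.02  0.112]
[-0.02, 0.061, 0.112] [ 0.27 -0.19  2.45 -0.68  0.41 -0.54] 0.0
slide cm [3.12 4.35 9.95] rot [-0.016  0.158  0.   ] world [0.496 0.071 0.112]
```

Emit:
play_rows(
  slide=[
    [1.8,-1.0,2.1],
    [1.8,-1.0,2.1],
    [1.8,-1.0,2.1],
    [1.8,-1.0,2.1],
  ],
  delta_rot=[
    [-0.01,0.16,0],
    [-0.01,0.16,0],
    [-0.016,0.16,0],
    [-0.016,0.16,0],
  ],
  hand=0.45,
)

```text
time: 2.85
tool_pos: [0.442, 0.03, 0.1791]
tcp_rot: [0.254, 2.531, -0.078]
wrist_force: [0.5, 0.0, 0.5]
width: 0.451
```

```bash
python3 -c "
from h import *
st(); plan([-.02,.008,.112],.6)
for n in ('top','scene'):
  p=read_camera(n); im=p['image'][100:280,140:420]; cv2.imwrite('pics/'+n+'1.png',cv2.resize(im[:,:,::-1],None,fx=2.7,fy=2.7,interpolation=cv2.INTER_CUBIC))"
```

```text
t 2.85 box [-64.7   9.6 179.1] zaxis box [ 0.564  0.    -0.826] y [-0.001  1.     0.   ] F box [0.5 0.1 0.5] w 0.451 q [ 0.17 -0.51  2.52 -0.36  0.6  -0.96]
slide cm [ 0.1  -0.17  8.06] rot [ 0.    -0.001  0.   ] world [0.485 0.02  0.112]
```

View pics/scene1.png

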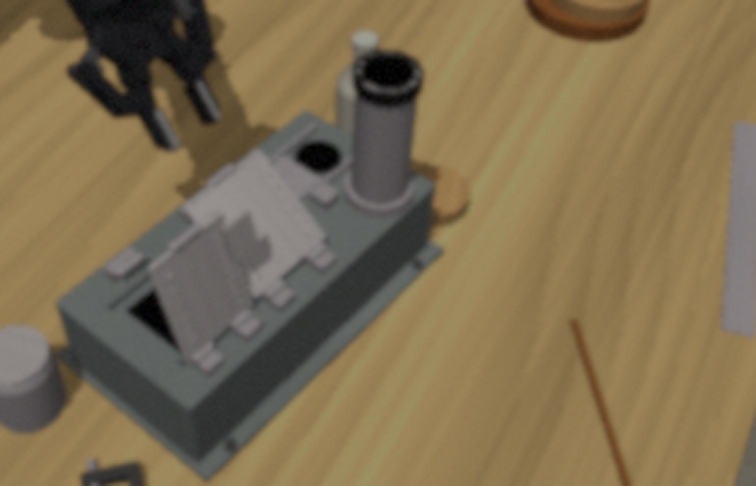

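View pics/top1.png

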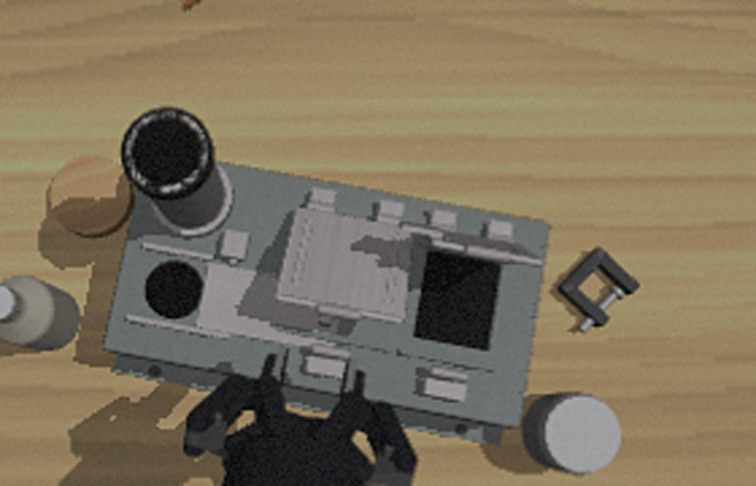

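Emit:
play_rows(
  slide=[
    [0.1,-0.2,2],
    [0.1,-0.2,4],
    [0.1,-0.2,5.5],
    [0.1,-0.2,7],
    [0.1,-0.2,8],
    [0.1,-0.2,8],
  ],
  delta_rot=[
    [0,0,0],
    [0,0,0],
    [0,0,0],
    [0,0,0],
    [0,0,0],
    [0,0,0],
  ],
)

```text
time: 3.45
tool_pos: [0.4831, 0.0205, 0.11]
tcp_rot: [0.249, 2.535, -0.079]
wrist_force: [-0.6, 0.3, -0.7]
width: 0.447
```

```bash
python3 -c "
from h import *
st()
p=read_camera('top'); im=p['image'][100:280,140:420]; cv2.imwrite('pics/top2.png',cv2.resize(im[:,:,::-1],None,fx=2.7,fy=2.7,interpolation=cv2.INTER_CUBIC))"
```

```text
t 3.45 box [-22.5   8.5 110. ] zaxis box [ 0.562  0.001 -0.827] y [-0.004  1.    -0.002] F box [-0.6  0.2 -0.7] w 0.447 q [ 0.11 -0.28  2.52 -0.5   0.37 -0.85]
```

View pics/top2.png

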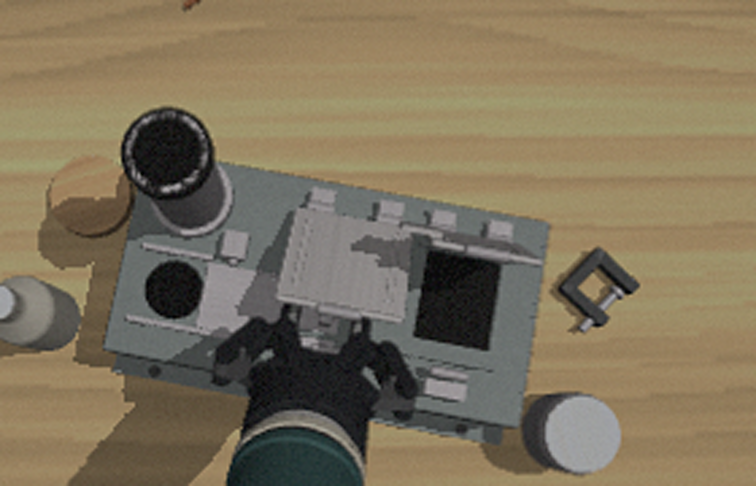

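Emit:
play_rows(
  slide=[
    [-0.1,0,-0.2],
    [-0.1,0,-0.2],
    [-0.1,0,-0.2],
    [-0.1,0,-0.2],
    [-0.1,0,-0.2],
    [-0.1,0,-0.2],
    [-0.1,0,-0.2],
    [-0.1,0,-0.2],
  ],
  delta_rot=[
    [0,0,0],
    [0,0,0],
    [0,0,0],
    [0,0,0],
    [0,0,0],
    [0,0,0],
    [0,0,0],
    [0,0,0],
  ],
  hand=0,
  force=50,
)

```text
time: 4.17
tool_pos: [0.483, 0.0209, 0.1143]
tcp_rot: [0.249, 2.532, -0.078]
wrist_force: [-7.3, 2.5, 5.7]
width: 0.101
```

```bash
python3 -c "
from h import *
st()"
```

```text
t 4.17 box [-22.7   8.9 114.3] zaxis box [ 0.564  0.002 -0.826] y [-0.004  1.    -0.001] F box [-7.7  1.   5.7] w 0.101 q [ 0.11 -0.29  2.52 -0.49  0.38 -0.85]
```

Emit:
play_rows(
  slide=[
    [0,0.4,0],
    [0,0.8,0],
    [0,1.2,0],
    [0,1.6,0],
    [0,2.0,0],
    [0,2.4,0],
    [0,2.8,0],
    [0,3.2,0],
    [0,3.6,0],
    [0,4.0,0],
    [0,4.4,0],
    [0,4.8,0],
  ],
  delta_rot=[
    [0,0,0],
    [0,0,0],
    [0,0,0],
    [0,0,0],
    [0,0,0],
    [0,0,0],
    [0,0,0],
    [0,0,0],
    [0,0,0],
    [0,0,0],
    [0,0,0],
    [0,0,0],
  ],
)

```text
time: 5.17
tool_pos: [0.4919, 0.0662, 0.1144]
tcp_rot: [0.25, 2.533, -0.084]
wrist_force: [7.9, -7.7, -7.0]
width: 0.1
```

```bash
python3 -c "
from h import *
st()"
```

```text
t 5.17 box [-23.   55.  114.4] zaxis box [ 0.563 -0.003 -0.826] y [-0.002  1.    -0.005] F box [ 9.3 -6.  -7. ] w 0.1 q [ 0.26 -0.24  2.48 -0.65  0.43 -0.59]
```

Emit:
play_rows(
  slide=[
    [0,0.2,0],
    [0,0.4,0],
    [0,0.5,0],
    [0,0.6,0],
    [0,0.7,0],
    [0,0.7,0],
    [0,0.7,0],
  ],
  delta_rot=[
    [0,0,0],
    [0,0,0],
    [0,0,0],
    [0,0,0],
    [0,0,0],
    [0,0,0],
    [0,0,0],
  ],
)

```text
time: 5.75
tool_pos: [0.4933, 0.0729, 0.1145]
tcp_rot: [0.25, 2.532, -0.084]
wrist_force: [10.3, -2.5, -10.7]
width: 0.099
```

```bash
python3 -c "
from h import *
st()
p=read_camera('top'); im=p['image'][100:280,140:420]; cv2.imwrite('pics/top3.png',cv2.resize(im[:,:,::-1],None,fx=2.7,fy=2.7,interpolation=cv2.INTER_CUBIC))"
```

```text
t 5.75 box [-23.   61.9 114.5] zaxis box [ 0.564 -0.003 -0.826] y [-0.002  1.    -0.005] F box [ 10.6  -0.4 -10.7] w 0.099 q [ 0.27 -0.23  2.48 -0.67  0.43 -0.55]
```

View pics/top3.png

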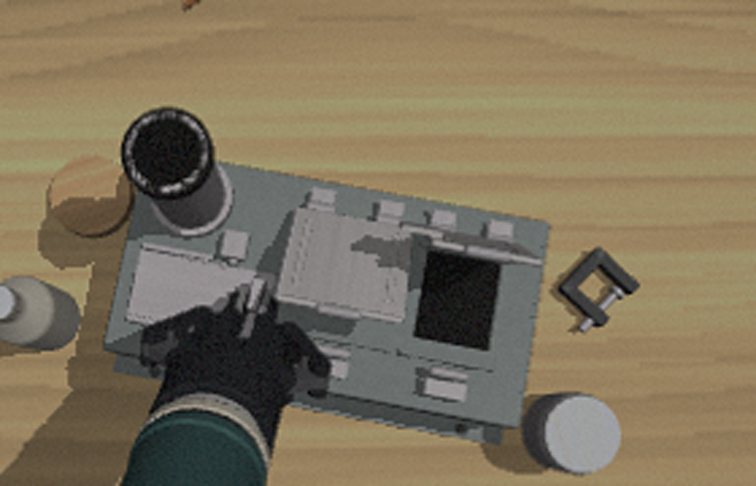

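Emit:
play_rows(
  slide=[
    [0,0.2,0],
    [0,0.3,0],
    [0,0.4,0],
    [0,0.4,0],
    [0,0.4,0],
  ],
  delta_rot=[
    [0,0,0],
    [0,0,0],
    [0,0,0],
    [0,0,0],
    [0,0,0],
  ],
)

```text
time: 6.22
tool_pos: [0.4933, 0.0734, 0.1144]
tcp_rot: [0.253, 2.534, -0.094]
wrist_force: [9.1, -16.2, -5.8]
width: 0.092
```

```bash
python3 -c "
from h import *
st()"
```

```text
t 6.22 box [-23.   62.3 114.4] zaxis box [ 0.563 -0.01  -0.826] y [ 0.002  1.    -0.011] F box [ 12.2 -14.1  -5.8] w 0.092 q [ 0.28 -0.22  2.47 -0.68  0.45 -0.53]
```

Emit:
play_rows(
  slide=[
    [0,-0.05,0],
    [0,-0.05,0],
    [0,-0.05,0],
    [0,-0.05,0],
    [0,-0.05,0],
    [0,0,-2],
    [0,0,-4],
    [0,0,-6],
    [0,0,-8],
    [0,0,-9],
    [0,0,-9],
  ],
  delta_rot=[
    [0,0,0],
    [0,0,0],
    [0,0,0],
    [0,0,0],
    [0,0,0],
    [0,0,0],
    [0,0,0],
    [0,0,0],
    [0,0,0],
    [0,0,0],
    [0,0,0],
  ],
  hand=0.4,
)

```text
time: 7.13
tool_pos: [0.4447, 0.0856, 0.1918]
tcp_rot: [0.251, 2.529, -0.09]
wrist_force: [-0.1, -0.2, 0.4]
width: 0.404
```

```bash
python3 -c "
from h import *
st()
p=read_camera('top'); im=p['image'][100:280,140:420]; cv2.imwrite('pics/top4.png',cv2.resize(im[:,:,::-1],None,fx=2.7,fy=2.7,interpolation=cv2.INTER_CUBIC))
P=tobox(B,cloud(p).reshape(-1,3)[p['depth'].ravel()>0])
m=(P[:,2]>.116)&(P[:,2]<.128)&(P[:,0]>-.032)&(P[:,0]<.002)&(P[:,1]>.05)&(P[:,1]<.08)
print('tab',m.sum(),np.percentile(P[m],[5,50,95],axis=0).round(4) if m.any() else '')
m=(abs(P[:,1])<.04)&(P[:,2]>.12)&(P[:,0]>-.05)&(P[:,0]<.05);Q=P[m];print('cover ang',np.median(np.arctan2(Q[:,2]-.099,.06-Q[:,0])))
print([landmark_of(t,p)[:1] for t in('gate_tab','gate_cover_edge')])
"
```

```text
t 7.13 box [-73.2  64.6 191.8] zaxis box [ 0.567 -0.007 -0.824] y [ 0.     1.    -0.008] F box [-0.1 -0.2  0.4] w 0.404 q [ 0.37 -0.46  2.47 -0.52  0.69 -0.67]
tab 62 [[-0.0268  0.0569  0.1193]
 [-0.0166  0.0613  0.1215]
 [-0.0062  0.0658  0.1236]]
cover ang 0.6639198592733927
[[{'at': [236.9, 205.4], 'conf': 0.79}], [{'at': [263.8, 214.1], 'conf': 0.93}]]
```

View pics/top4.png

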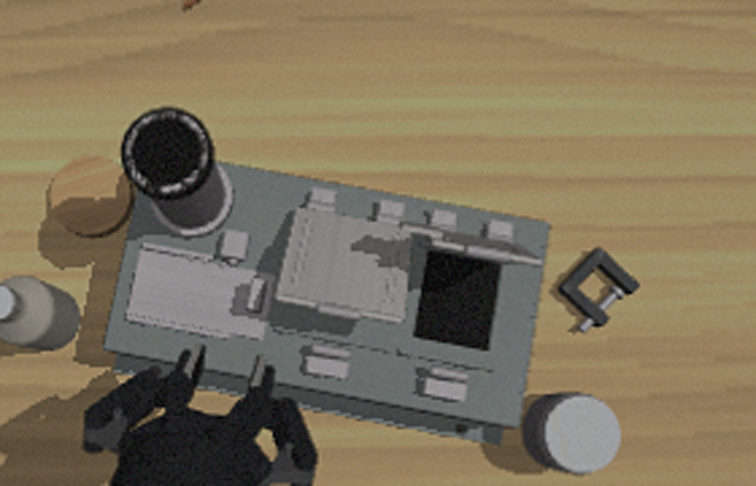

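```bash
cat >> h.py <<'E'
B=(0.5035+0.0013*0.1994,0.0077+0.0013*0.98,np.radians(-11.5))
E
python3 - <<'E'
from h import *
st(); plan([-.028,.006,.20],0.)
E
```

```text
t 7.28 box [-73.8  62.1 188.4] zaxis box [ 0.563 -0.01  -0.826] y [ 0.001  1.    -0.011] F box [-0.4 -0.1  0.4] w 0.4 q [ 0.37 -0.46  2.47 -0.52  0.68 -0.67]
slide cm [-4.41 -5.62  1.68] rot [-0.011  0.598  0.002] world [0.478 0.02  0.2  ]
```

Emit:
play_rows(
  slide=[
    [-2,-0.5,-1],
    [-3,-2,-1],
    [-4.4,-3.6,1],
    [-4.4,-5.6,1.7],
    [-4.4,-5.6,1.7],
    [-4.4,-5.6,1.7],
    [-4.4,-5.6,1.7],
    [-4.4,-5.6,1.7],
    [-4.4,-5.6,1.7],
  ],
  delta_rot=[
    [0,0.1,0],
    [0,0.2,0],
    [0,0.3,0],
    [0,0.4,0],
    [-0.01,0.5,0],
    [-0.01,0.6,0],
    [-0.01,0.6,0],
    [-0.01,0.6,0],
    [-0.01,0.6,0],
  ],
  hand=0,
)

```text
time: 8.03
tool_pos: [0.4767, 0.0204, 0.1981]
tcp_rot: [-0.312, -3.122, 0.004]
wrist_force: [-0.8, 0.7, 0.2]
width: -0.003
```

```bash
python3 -c "
from h import *
st(); plan([-.028,.006,.125],0.)"
```

```text
t 8.03 box [-28.8   5.8 198.1] zaxis box [-0.003 -0.003 -1.   ] y [-0.001  1.    -0.003] F box [-0.9  0.5  0.2] w -0.003 q [-0.01 -0.08  2.06 -0.    1.17 -1.38]
slide cm [-0.1   0.04  7.31] rot [-0.003 -0.003  0.001] world [0.478 0.02  0.125]
```

Now press down to just above the catch-rest height.

Emit:
play_rows(
  slide=[
    [0,0,1],
    [0,0,2],
    [0,0,3],
    [0,0,4],
    [0,0,5],
    [0,0,6],
    [0,0,7],
    [0,0,7.5],
    [0,0,7.8],
  ],
  delta_rot=[
    [0,0,0],
    [0,0,0],
    [0,0,0],
    [0,0,0],
    [0,0,0],
    [0,0,0],
    [0,0,0],
    [0,0,0],
    [0,0,0],
  ],
)

```text
time: 8.78
tool_pos: [0.4772, 0.0202, 0.12]
tcp_rot: [-0.312, -3.124, 0.004]
wrist_force: [-2.4, 0.2, 14.8]
width: 0.001
```

```bash
python3 -c "
from h import *
st()
p=read_camera('top'); im=p['image'][100:280,140:420]; cv2.imwrite('pics/top5.png',cv2.resize(im[:,:,::-1],None,fx=2.7,fy=2.7,interpolation=cv2.INTER_CUBIC))"
```

```text
t 8.78 box [-28.3   5.7 120. ] zaxis box [-0.002 -0.003 -1.   ] y [-0.002  1.    -0.003] F box [-2.4 -0.3 14.8] w 0.001 q [-0.01  0.    2.13 -0.    1.01 -1.38]
```

View pics/top5.png

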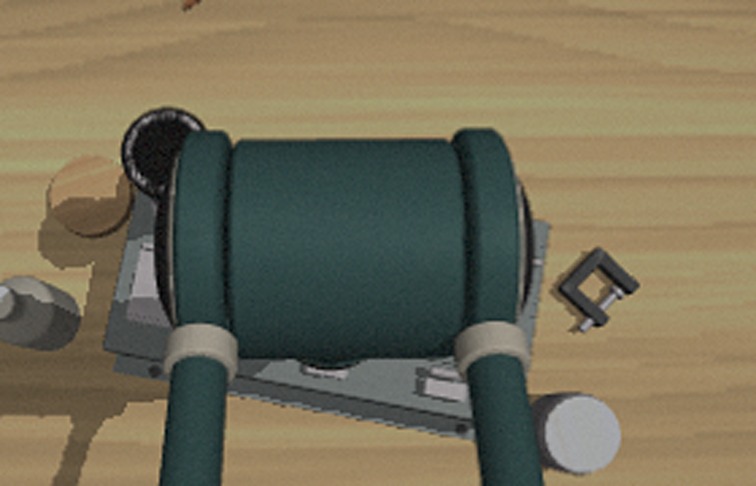

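Emit:
play_rows(
  slide=[
    [0,0,0.3],
    [0,0,0.6],
    [0,0,0.9],
    [0,0,1.1],
    [0,0,1.1],
    [0,0,1.1],
  ],
  delta_rot=[
    [0,0,0],
    [0,0,0],
    [0,0,0],
    [0,0,0],
    [0,0,0],
    [0,0,0],
  ],
)

```text
time: 9.33
tool_pos: [0.4775, 0.0201, 0.109]
tcp_rot: [-0.312, -3.124, 0.004]
wrist_force: [-0.3, 0.0, 0.1]
width: 0.005
```

```bash
python3 -c "
from h import *
st()
p=read_camera('scene'); im=p['image'][100:280,140:420]; cv2.imwrite('pics/scene6.png',cv2.resize(im[:,:,::-1],None,fx=2.7,fy=2.7,interpolation=cv2.INTER_CUBIC))"
```

```text
t 9.33 box [-28.    5.7 109. ] zaxis box [-0.002 -0.003 -1.   ] y [-0.001  1.    -0.003] F box [-0.3 -0.   0.1] w 0.005 q [-0.01  0.01  2.14 -0.    0.99 -1.38]
```

View pics/scene6.png

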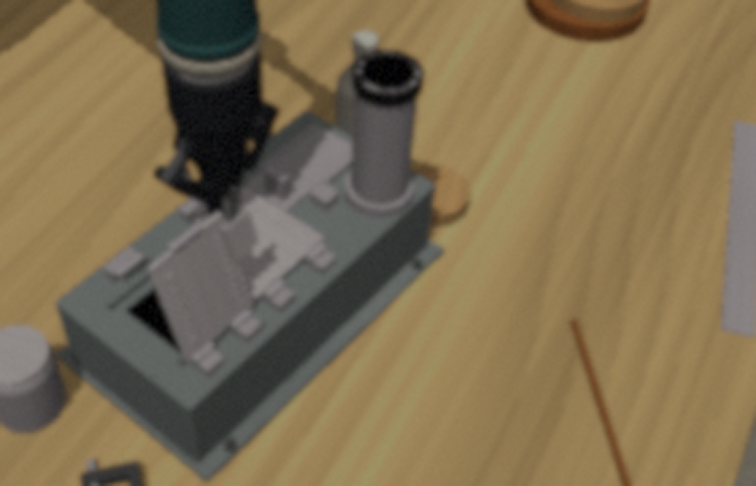

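Emit:
play_rows(
  slide=[
    [0,0,-2],
    [0,0,-5],
    [0,0,-9],
    [0,0,-13],
    [0,-2,-13.5],
    [0,-5,-13.5],
    [0,-9.4,-13.5],
    [0,-9.4,-13.5],
    [0,-9.4,-13.5],
  ],
  delta_rot=[
    [0,0,0],
    [0,0,0],
    [0,0,0],
    [0,0,0],
    [0,0,0],
    [0,0,0],
    [0,0,0],
    [0,0,0],
    [0,0,0],
  ],
)

```text
time: 10.13
tool_pos: [0.4588, -0.0736, 0.2442]
tcp_rot: [-0.319, -3.123, 0.004]
wrist_force: [0.4, 0.2, 0.2]
width: -0.001
```

```bash
python3 -c "
from h import *
st()
for n in('scene','top'):
  p=read_camera(n); im=p['image'][100:280,140:420]; cv2.imwrite(f'pics/{n}7.png',cv2.resize(im[:,:,::-1],None,fx=2.7,fy=2.7,interpolation=cv2.INTER_CUBIC))
  P=tobox(B,cloud(p).reshape(-1,3)[p['depth'].ravel()>0])
  for x0 in(-.03,-.01,.01,.03,.05):
    m=(abs(P[:,0]-x0)<.006)&(abs(P[:,1])<.035)&(P[:,2]<.17); 
    if m.sum()>3: print(n,x0,m.sum(),np.median(P[m,2]).round(4))
"
```

```text
t 10.13 box [-27.6 -89.9 244.2] zaxis box [-0.002 -0.003 -1.   ] y [ 0.003  1.    -0.003] F box [0.4 0.3 0.2] w -0.001 q [-0.21 -0.15  2.03 -0.    1.26 -1.58]
scene -0.03 48 0.0996
scene -0.01 25 0.0998
scene 0.01 48 0.0999
scene 0.03 120 0.0997
scene 0.05 147 0.0997
top -0.03 208 0.1012
top -0.01 207 0.1012
top 0.01 207 0.1014
top 0.03 202 0.1013
top 0.05 195 0.1013
```

View pics/scene7.png

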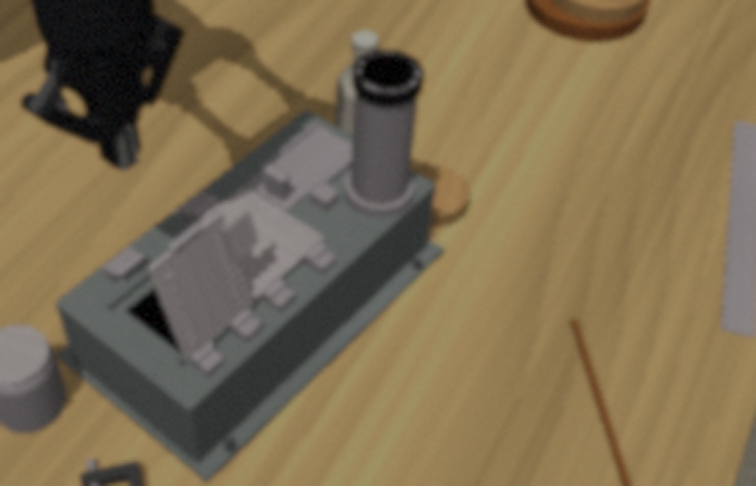

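```bash
python3 -c "
from h import *
from fk import *
k=np.load('k.npy')
for P in([.078,-.088,.243],[.078,-.088,.17],[-.02,-.088,.11]):
  x,Rt=tgt(P,0.);print(ik(x,Rt,k,read_state()['q'])); plan(P,0.)
"
```

```text
(array([-2.06986254e-01,  6.36969235e-02,  1.82770608e+00, -1.25996136e-14,
        1.25018965e+00, -1.57706972e+00]), np.float64(8.226454666564308e-13))
slide cm [-10.57  -0.02   0.08] rot [-0.002 -0.002  0.   ] world [ 0.563 -0.093  0.243]
(array([-2.06986254e-01,  1.30143989e-01,  1.89371517e+00, -3.41292399e-18,
        1.11773349e+00, -1.57706972e+00]), np.float64(1.416690366680715e-15))
slide cm [-10.59  -0.     7.38] rot [-0.002 -0.002  0.   ] world [ 0.563 -0.093  0.17 ]
(array([-2.08289603e-01,  1.91723886e-02,  2.13602779e+00, -4.63689257e-10,
        9.86392480e-01, -1.57837307e+00]), np.float64(5.220425455812559e-09))
slide cm [-8.00e-01  1.00e-02  1.34e+01] rot [-0.002 -0.002  0.   ] world [ 0.467 -0.073  0.11 ]
```

Emit:
play_rows(
  slide=[
    [-3,0,0],
    [-6,0,0],
    [-9,0,0],
    [-10.6,0,0],
    [-10.6,0,0],
    [-10.6,0,0.5],
    [-10.6,0,2.5],
    [-10.6,0,4.5],
    [-10.6,0,6.5],
    [-10.6,0,7.2],
    [-10.6,0,7.2],
  ],
  delta_rot=[
    [0,0,0],
    [0,0,0],
    [0,0,0],
    [0,0,0],
    [0,0,0],
    [0,0,0],
    [0,0,0],
    [0,0,0],
    [0,0,0],
    [0,0,0],
    [0,0,0],
  ],
)

```text
time: 11.15
tool_pos: [0.5598, -0.0914, 0.1688]
tcp_rot: [-0.312, -3.117, 0.002]
wrist_force: [-0.5, -0.9, 0.1]
width: 0.001
```

```bash
python3 -c "
from h import *
st()
for n in('scene',):
  p=read_camera(n); im=p['image'][100:280,140:420]; cv2.imwrite(f'pics/{n}8.png',cv2.resize(im[:,:,::-1],None,fx=2.7,fy=2.7,interpolation=cv2.INTER_CUBIC))
x0=np.array([.078,.170])
s=read_state();x0=tobox(B,s['tool_pos'])[0][[0,2]]
for th,r in zip(np.linspace(1.3,.2,12),np.linspace(68,94,12)):
  c=np.array([60,99])+r*np.array([-np.cos(th),np.sin(th)])+3*np.array([np.sin(th),np.cos(th)])
  tcp=c+[11,8]; d=tcp/10-x0*100; print(round(th,2),tcp.round(0),'slide x %.1f z %.1f'%(-d[0],-d[1]))
"
```

```text
t 11.15 box [ 74.9 -87.2 168.8] zaxis box [-0.009 -0.002 -1.   ] y [-0.001  1.    -0.002] F box [-0.3 -1.   0.1] w 0.001 q [-0.2   0.12  1.91 -0.    1.12 -1.57]
1.3 [ 56. 173.] slide x 2.1 z -0.3
1.2 [ 48. 174.] slide x 2.8 z -0.3
1.1 [ 41. 173.] slide x 3.6 z -0.2
1.0 [ 33. 172.] slide x 4.3 z -0.1
0.9 [ 25. 170.] slide x 5.1 z 0.1
0.8 [ 18. 166.] slide x 5.9 z 0.4
0.7 [ 10. 162.] slide x 6.6 z 0.8
0.6 [  3. 157.] slide x 7.3 z 1.3
0.5 [ -4. 151.] slide x 8.0 z 1.9
0.4 [-10. 145.] slide x 8.6 z 2.6
0.3 [-16. 137.] slide x 9.2 z 3.4
0.2 [-21. 129.] slide x 9.7 z 4.2
```

View pics/scene8.png

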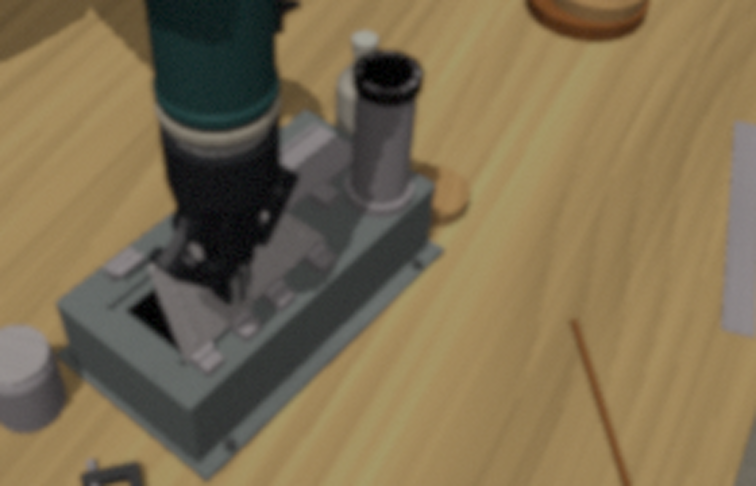

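Finger is behind the clean-out cover. Swing it over.

Emit:
play_rows(
  slide=[
    [1.0,0,-0.2],
    [2.1,0,-0.2],
    [2.8,0,-0.2],
    [3.6,0,-0.2],
    [4.3,0,-0.1],
    [5.1,0,0.1],
    [5.9,0,0.4],
    [6.6,0,0.8],
    [7.3,0,1.3],
    [8.0,0,1.9],
    [8.6,0,2.6],
    [9.2,0,3.3],
  ],
  delta_rot=[
    [0,0,0],
    [0,0,0],
    [0,0,0],
    [0,0,0],
    [0,0,0],
    [0,0,0],
    [0,0,0],
    [0,0,0],
    [0,0,0],
    [0,0,0],
    [0,0,0],
    [0,0,0],
  ],
)

```text
time: 12.2
tool_pos: [0.4699, -0.0734, 0.1372]
tcp_rot: [-0.312, -3.12, 0.002]
wrist_force: [1.1, -0.4, 0.3]
width: -0.002
```

```bash
python3 -c "
from h import *
st();plan([-.026,-.088,.125],0.)
for n in('scene',):
  p=read_camera(n); im=p['image'][100:280,140:420]; cv2.imwrite(f'pics/{n}9.png',cv2.resize(im[:,:,::-1],None,fx=2.7,fy=2.7,interpolation=cv2.INTER_CUBIC))
"
```

```text
t 12.20 box [-16.8 -87.5 137.2] zaxis box [-0.006 -0.002 -1.   ] y [-0.001  1.    -0.002] F box [ 1.2 -0.2  0.3] w -0.002 q [-0.21 -0.02  2.12 -0.    1.05 -1.58]
slide cm [ 0.92 -0.04  1.23] rot [-0.002 -0.006  0.001] world [ 0.461 -0.072  0.125]
```

View pics/scene9.png

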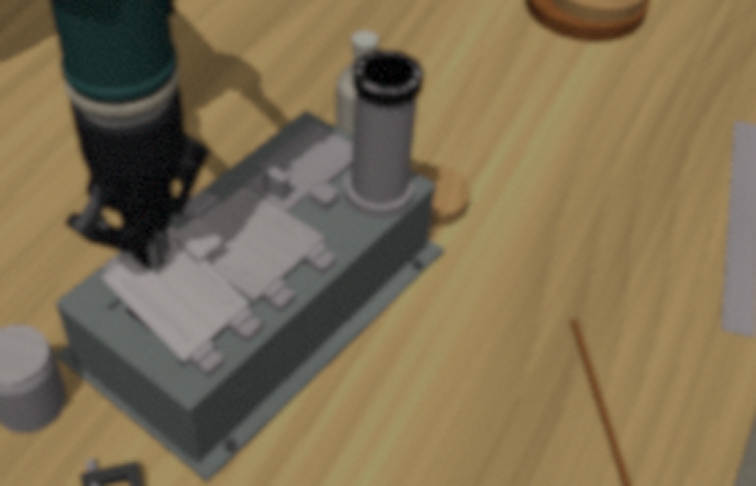

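Following well. Shift to x ≈ -27 and press through the catch to z ≈ 109.

Emit:
play_rows(
  slide=[
    [0.6,0,0.5],
    [1.0,0,1.0],
    [1.1,0,1.4],
    [1.1,0,1.7],
    [1.1,0,2.0],
    [1.1,0,2.3],
    [1.1,0,2.6],
    [1.1,0,2.85],
    [1.1,0,2.85],
    [1.1,0,2.85],
  ],
  delta_rot=[
    [0,0,0],
    [0,0,0],
    [0,0,0],
    [0,0,0],
    [0,0,0],
    [0,0,0],
    [0,0,0],
    [0,0,0],
    [0,0,0],
    [0,0,0],
  ],
)

```text
time: 13.08
tool_pos: [0.4573, -0.0709, 0.1087]
tcp_rot: [-0.312, -3.117, 0.002]
wrist_force: [-3.1, 0.3, 12.9]
width: 0.001
```

```bash
python3 -c "
from h import *
st()"
```

```text
t 13.08 box [-29.6 -87.6 108.7] zaxis box [-0.009 -0.002 -1.   ] y [-0.001  1.    -0.002] F box [-3.1 -0.4 12.9] w 0.001 q [-0.21 -0.01  2.17 -0.    0.99 -1.58]
```

Emit:
play_rows(
  slide=[
    [0,0,0.1],
    [0,0,0.2],
    [0,0,0.2],
  ],
  delta_rot=[
    [0,0,0],
    [0,0,0],
    [0,0,0],
  ],
)

```text
time: 13.33
tool_pos: [0.4574, -0.0709, 0.1086]
tcp_rot: [-0.312, -3.116, 0.002]
wrist_force: [-6.1, 0.7, 16.7]
width: 0.0
```

```bash
python3 -c "
from h import *
st()"
```

```text
t 13.33 box [-29.5 -87.6 108.6] zaxis box [-0.01  -0.002 -1.   ] y [-0.001  1.    -0.002] F box [-6.1 -0.5 16.7] w 0.0 q [-0.21 -0.01  2.17 -0.    0.99 -1.58]
```

Solid bottom at the same height as the gate cover. Lift and check.

Emit:
play_rows(
  slide=[
    [0,0,-1],
    [0,0,-3],
    [0,0,-6],
    [0,0,-9],
    [0.5,0,-12],
    [1,0,-14],
    [2,0,-15],
    [2,0,-15],
    [2,0,-15],
    [2,0,-15],
    [2,0,-15],
  ],
  delta_rot=[
    [0,0,0],
    [0,0,0],
    [0,0,0],
    [0,0,0],
    [0,0,0],
    [0,0,0],
    [0,0,0],
    [0,0,0],
    [0,0,0],
    [0,0,0],
    [0,0,0],
  ],
)

```text
time: 14.25
tool_pos: [0.4386, -0.0668, 0.2569]
tcp_rot: [-0.312, -3.113, 0.001]
wrist_force: [0.3, -0.1, -0.4]
width: -0.0
```

```bash
python3 -c "
from h import *
st()
for n in('scene','top'):
  p=read_camera(n); im=p['image'][100:280,140:420]; cv2.imwrite(f'pics/{n}10.png',cv2.resize(im[:,:,::-1],None,fx=2.7,fy=2.7,interpolation=cv2.INTER_CUBIC))
  P=tobox(B,cloud(p).reshape(-1,3)[p['depth'].ravel()>0])
  for y0 in(0,-.088):
   for x0 in(-.03,0,.05):
    m=(abs(P[:,0]-x0)<.006)&(abs(P[:,1]-y0)<.025)&(P[:,2]<.17); 
    if m.sum()>3: print(n,y0,x0,m.sum(),np.median(P[m,2]).round(4))
  m=(P[:,2]>.116)&(P[:,2]<.128)&(P[:,0]>-.032)&(P[:,0]<.002)&(P[:,1]>.05)&(P[:,1]<.08)
  if m.any(): print('tab',m.sum(),P[m].mean(0).round(4))
"
```

```text
t 14.25 box [-48.7 -87.3 256.9] zaxis box [-0.013 -0.002 -1.   ] y [-0.001  1.    -0.002] F box [ 0.3 -0.  -0.4] w -0.0 q [-0.21 -0.19  2.04 -0.    1.3  -1.58]
scene 0 -0.03 76 0.0999
scene 0 0 81 0.0996
scene 0 0.05 109 0.0992
scene -0.088 -0.03 94 0.0998
scene -0.088 0 98 0.0999
scene -0.088 0.05 120 0.0995
tab 32 [-0.0134  0.0575  0.1196]
top 0 -0.03 146 0.1013
top 0 0 144 0.1013
top 0 0.05 137 0.1014
top -0.088 0 53 0.1018
top -0.088 0.05 48 0.1011
tab 63 [-0.0165  0.0599  0.1212]
```

View pics/scene10.png

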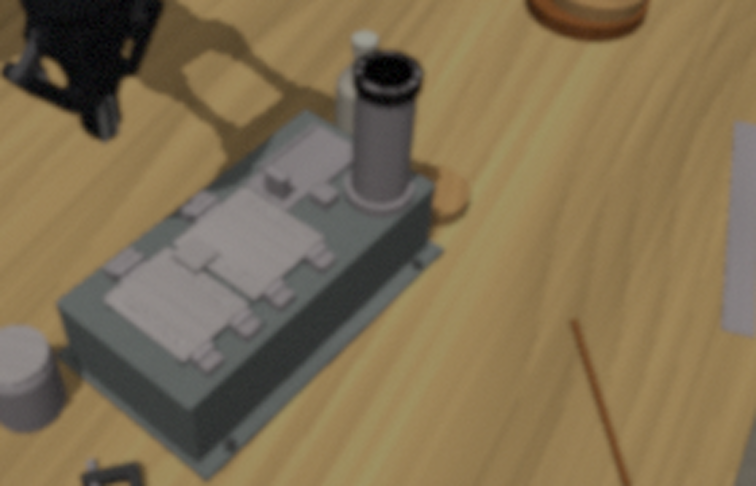

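View pics/top10.png

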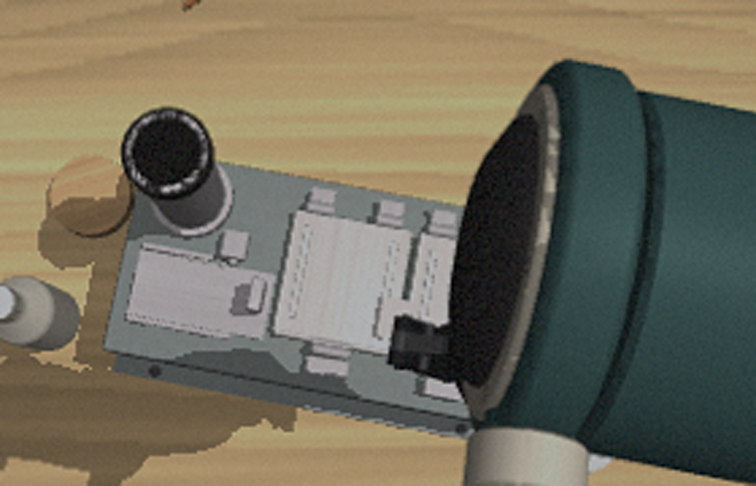

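Both covers lie flat, the tab is at the last stop, the bystanders are in place, and nothing touches the robot.

```bash
python3 -c "
from h import *
st(); print(finish_job())"
```

```text
t 14.35 box [-48.5 -87.3 257.2] zaxis box [-0.013 -0.002 -1.   ] y [-0.001  1.    -0.002] F box [-0.3 -1.1 -0.1] w -0.002 q [-0.21 -0.19  2.04 -0.    1.3  -1.58]
the job is handed in; nothing more can be done
None
```

The dust box is closed up and the job was handed in at 14.35 s of the 53 s allowed; handing in reports no verdict.

- **Shutter:** I pinched the tab from under the half-open gate cover with the gripper tilted, so the cover did not need swinging up. I slid the shutter past its halfway click until it met the hard end. In the last top picture the tab is at box y ≈ 60 mm, though I had set the box frame's y from that hard end. The scene camera, unadjusted, read about 57.5 mm. That is within the disagreement of a few mm I saw between the two cameras.
- **Gate cover:** I pressed it with closed fingertips. The force was about 15 N as it rested on the catch, then dropped to zero as it snapped. Depth readings show it flat along its whole length.
- **Clean-out cover:** I swung it over from behind and pressed it down to a solid bottom at the same height (about 17 N). The scene camera reads it flat along its length. The top camera could not see its free edge at the end because the arm was in the way.
- **Bystanders:** No move went near the bottle, tin, clamp or wood slice. The bottle and wood slice look unmoved in the last top picture. The tin and clamp were mostly hidden from that camera, but in the last scene picture they look where they were. I did not measure their positions.
- **Arm:** It ended clear above the box with about zero wrist force. Early on, elbow joint 3 came right up to its 2.57 rad limit (it read 2.5703). I then chose a smaller tilt, and it stayed below the limit after that.

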